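# Turn the record leaf

## Task

Turn the upper of the two stiff leaves on the ring stand over the rings with your fingertips, from the left board to the right one, and push it down until it lies fully flat on the right board. Leave the leaf beneath it flat on the left board, push only lightly and do not pinch the leaf, and leave the jar, carton and bottle where they stand.

Things in the scene. Friction and masses are not known exactly. Their poses are not given: they have to be found in the camera images.
- stand: Fixed record stand: V cradle of two grey boards rising outward at 0.436 rad from three binder rings. Origin: centre of underside. x along the rings (away from robot at yaw 0), y to the left board, z up. Foot 200 x 236 x 8 mm. Leaf hinge axis: along x, 35 mm up. Boards 196 mm (x) by 5 mm, ending 136 mm from the axis; tops 8 (left), 3 mm (right) below the sloping plane through the axis.
- spine (a point): Middle of the hinge axis, at (0, 0, 35 mm) of the stand.
- leaf_upper (a joint): Upper leaf's angle (rad): 0 on the left stack (rising outward at 0.436), grows as it turns over, 1.13 upright, 2.269 flat on the right board; starts 0 to 0.2. Stiff white plate with ruled paper on both faces, 190 mm along the rings, 4 mm thick, mid-plane through the axis, free edge 140 mm from it. Stiff hinge (0.14 N m) stays where left; about 2 N square to its edge turns it.
- leaf_upper_tab (a point): Middle of the outer edge of the upper leaf's tab, the one farther along the stand's +x: centred at x = +45 mm, 50 mm wide, 4 mm thick, reaching from the leaf's edge (140 mm) to 165 mm from the hinge axis. It overhangs the board and the lower leaf, with free air beneath and outside it, so that a fingertip can go under it from outside.
- leaf_lower (a joint): Angle of the lower leaf (rad), same hinge and sense: 0 = flat on the left board, where it must stay. Same plate as the upper leaf, 5 mm beneath it, its tab at the stand's x = -45 mm; same stiff hinge.
- leaf_lower_tab (a point): Middle of the outer edge of the lower leaf's tab (50 mm wide, 165 mm from the hinge axis), centred at the stand's x = -45 mm.
- jar: Loose small screw-lid jar, diameter 44, 60 mm high, standing to the right of the stand; origin at the centre of its underside. A bystander.
- carton: Loose small carton 40 x 63 x 28 mm lying to the right of the stand, nearer the robot than the jar; origin at the centre of its underside. A bystander.
- iodine: Loose small bottle, diameter 47, 98 mm high, standing behind the far end of the stand; origin at the centre of its underside. A bystander.

How it is judged:
By the outcome, as a careful person would: the job done as asked, in the order asked, and still so for the second after the job is handed in, with the robot touching nothing.
It also fails if it takes over 38 s, if anything falls off the work surface, if the arm or the gripper's body presses on something with over 40 N, if the wrist force passes 120 N, or if a joint passes its speed limit or range.

## Robot

A 7-joint arm with a two-finger parallel gripper is mounted at the origin on a cart in front of the work surface, level with it; the furniture and walls round the work are solid. World frame = base frame: x ahead of the robot, y to its left, z up, the work surface at z = 0. Lengths are in mm, angles in rad, forces in N, time in s.
With the tool pointing down it reaches from about 400 to 875 mm from the base axis. Payload 4.4 kg.
Tool frame: the origin (TCP) lies midway between the tips of the shut fingers; the grasp point (between the pads) lies ctrl.grip_depth behind it (ctrl.grip_depth is the distance from the TCP to the grasp point, in mm); z points along the fingers, y is the line along which they close (so a half turn about z gives the same grasp; the last joint's range is limited). The gripper opens to 85 mm and grips with 20 to 120 N. Pads are 22 mm wide; open, the fingers measure 114 mm over their backs; the gripper's body (76 mm by 85 mm) begins 54 mm behind the grasp point. The pads swing forward as they close: fully open they stand 13 mm farther back than shut.
Start: joints at [1.239, 0.628, 0.038, 1.517, -0.027, 0.996, -0.02], TCP at [170.77, -627.18, 231.313] pointing down, gripper open.
Joint ranges: [-3.06, 3.06], [-0.37, 2.12], [-1.25, 1.32], [0.18, 2.47], [-1.1, 4.24], [0.23, 1.98], [-2.94, 2.94]. Speed limits (rad/s): [2.57, 2.57, 3.14, 3.14, 3.14, 3.14, 3.14].

## Interface

Orientations are given as [roll, pitch, yaw] about the fixed x, y, z axes, in that order (R = Rz(yaw) Ry(pitch) Rx(roll)).
In Python, from cell import ctrl gives the robot as it stands.
- The arm moves only by the tool carry_out, never from a script. Its argument "deltas" is one flat list of numbers, 7 for each row, row after row: the turn, a rotation vector about the tool's x, y, z in degrees, then the shift along the tool's x, y, z in m, then the closure, from -1 (fully open) to 1 (shut). In form: [wx, wy, wz, dx, dy, dz, claw, wx, wy, wz, dx, dy, dz, claw, ...]. A call has 1 to 12 rows; each row shifts and turns the commanded pose from where the row before left it, along the tool's axes as they then stand; what a row does not reach is not made up. A row lasts 1/8 s, in which the tool goes at most 62.5 mm and 10.7 degrees, less where a joint would pass 70% of its speed; a pose out of reach is approached as far as the arm can. A call with a gripper value outside its range is refused whole. The fingers move at their own pace and stop on an object; the grip force is fixed at half the most. Time passes only in rows, so rows that do not move let the fingers close. It gives the time, the measured TCP pose, the force, the opening and the grip force at its end, in the units of the state.
- ctrl.read_state(): the state, without advancing time (a new reading comes with each control period).
- ctrl.get_image(name): name is "scene" or "top" or "wrist"; returns the picture (400x640x3 uint8, red, green, blue); there is no depth.
- ctrl.calibration(name): a dict with "mtx" (3x3 intrinsics, pixels), "distortion" ([k1, k2, p1, p2, k3] as OpenCV has them; the pictures are not rectified), "R" (3x3) and "t" (3): a world point X has camera coordinates R X + t. Camera axes: x right, y down, z forward; pixel columns grow to the right and rows downward; lengths in mm; the calibration is good to about 2 mm. A picture is of the moment at which its call begins: read the wrist's pose just before it. calibration takes no time and is no camera call; for the wrist camera it gives the pose at the moment of the call.
- ctrl.finish_job(): hands the job in; it is judged then, once.
The state is a dict: "clock": time; "qpos": joint angles; "qd": joint speeds; "tau": joint torques, N m; "eef_pos": TCP position; "tool_rot": TCP orientation; "force": force on the tool from outside, world axes, zero at the start; "torque": the same for the moment, N m; "width": finger opening in mm; "gripper_force": force on a finger pad.
Only numpy, scipy, OpenCV 4.12 (cv2) and the standard library are available. Lean on these libraries where they do the work, as an engineer would, in place of code of your own. Each camera call takes 0.05 s, during which the arm holds its last target. There are 200 camera calls.

## Working session

There is one attempt and no reset: what is moved stays moved. The work goes in short steps, Python scripts to look and compute and a tool call to move; the robot and the scene stay as the last step left them, time stands still between calls to the robot, and variables do not carry over. Pictures are saved under pics/ and viewed, at most 10 in all, crops included, and the job is handed in when it is done.

Besides the shell and the picture viewer there is one more tool, called after "Emit:" by a JSON object that holds its "fn" and its "kwargs", one argument or row to a line. carry_out: Moves the arm, as the interface text tells. Its arguments: {"type":"object","properties":{"deltas":{"type":"array"}},"required":["deltas"]}

```bash
mkdir -p pics
python3 - <<'E'
from cell import ctrl
import cv2
for n in ("scene","top"):
    im=ctrl.get_image(n); cv2.imwrite(f"pics/{n}0.png",im[:,:,::-1])
    c=ctrl.calibration(n); print(n,c["mtx"],c["distortion"],c["R"],c["t"])
print(ctrl.read_state(), ctrl.grip_depth)
E
ls
```

```text
scene [[510.70687389   0.         316.87964383]
 [  0.         510.70687389 199.34210134]
 [  0.           0.           1.        ]] [-0.06867554  0.          0.          0.          0.        ] [[-0.77119185 -0.63658992 -0.00405027]
 [-0.33144439  0.40694142 -0.85120109]
 [ 0.54351426 -0.6550969  -0.52482407]] [407.64995619 257.3611107  792.45213153]
top [[433.16563898   0.         324.96278923]
 [  0.         433.16563898 202.51726315]
 [  0.           0.           1.        ]] [-0.00354877  0.          0.          0.          0.        ] [[-0.01522539 -0.99987662  0.00386346]
 [-0.99302669  0.01466911 -0.1169735 ]
 [ 0.1169024  -0.00561748 -0.99312752]] [  25.7441892   558.82692268 1096.28820607]
{'clock': 0.1, 'qpos': array([ 1.23922669,  0.62924201,  0.0383949 ,  1.51829307, -0.02701676,
        0.99628357, -0.02001747]), 'qd': array([ 8.34571473e-04, -2.55571019e-03,  4.64403904e-04, -2.06373754e-03,
       -9.91778179e-04, -1.35919274e-03, -8.40754086e-05]), 'tau': array([ 2.80964952e-03, -5.64526570e+01,  1.22988459e+00, -1.93973082e+01,
        1.10749502e-02,  5.44115741e-03, -2.48137707e-05]), 'eef_pos': array([ 170.63653897, -626.61380471,  230.47963346]), 'tool_rot': array([-3.13988243e+00, -2.62435225e-05,  2.65782791e-01]), 'force': array([ 0.51527733, -0.40444409, -0.08329433]), 'torque': array([-0.00615128,  0.00384082, -0.04011678]), 'gripper_force': 0.0, 'width': 85.30149045998839} 18.700000000000003
pics
```

View pics/top0.png

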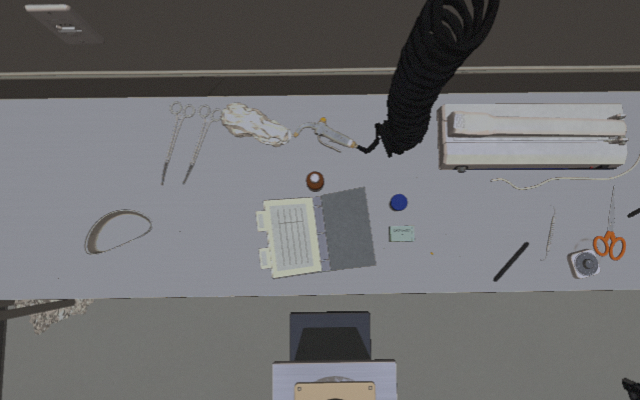

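View pics/scene0.png

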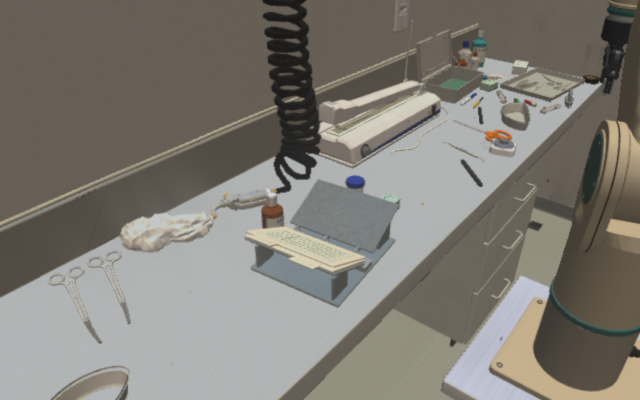

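The top view shows the stand around (320,235), turned about 0.1 rad, with the upper tab at about (262,220) and the lower at (265,258). The jar is at (399,202), the carton at (402,233) and the bottle at (315,180). Next I'll zoom in.

Run:
```python
import cv2,numpy as np
a=cv2.imread("pics/top0.png")[165:295,240:430]; b=cv2.imread("pics/scene0.png")[165:305,230:420]
cv2.imwrite("pics/topc.png",cv2.resize(a,None,fx=4,fy=4,interpolation=cv2.INTER_CUBIC))
cv2.imwrite("pics/scenec.png",cv2.resize(b,None,fx=4,fy=4,interpolation=cv2.INTER_CUBIC))
```

```text
(no output)
```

View pics/topc.png

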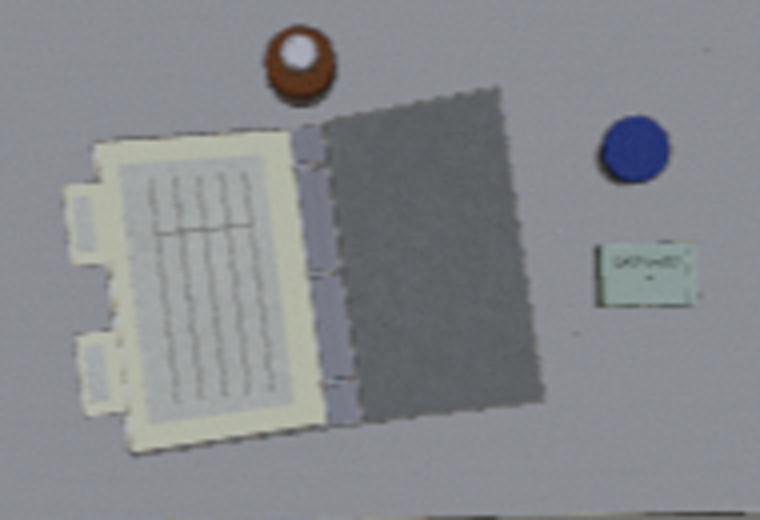

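View pics/scenec.png

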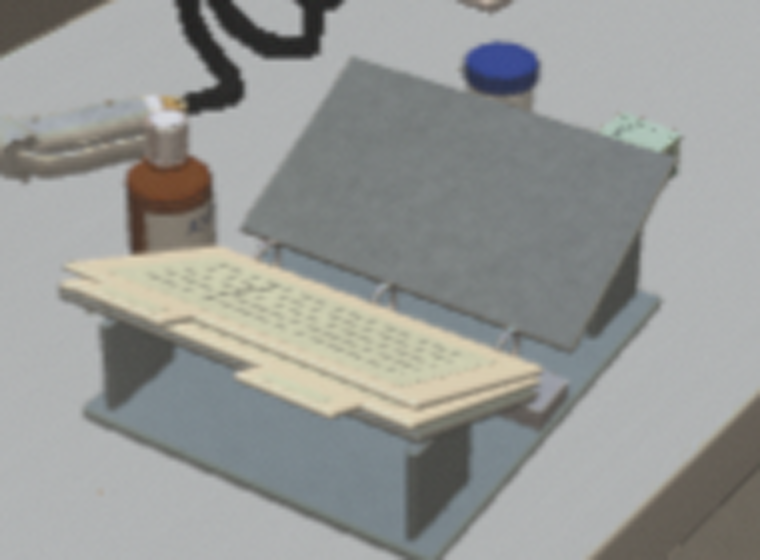

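The crops give the corners clearly. In the top crop the right board's outer corners are at (499,88) and (545,402), and the far tab's edge runs from (66,185) to (72,262). In the scene crop the foot corners are at (85,410), (440,558) and (658,300). I'll fit the poses from these.

```bash
cat > h.py <<'E'
from cell import ctrl
import cv2,numpy as np
from scipy.optimize import least_squares
from scipy.spatial.transform import Rotation as Ro
A=.436; c,s=np.cos(A),np.sin(A)
def proj(cal,P):
    return cv2.projectPoints(np.array(P,float).reshape(-1,1,3),cv2.Rodrigues(cal["R"])[0],np.array(cal["t"],float),cal["mtx"],np.array(cal["distortion"],float))[0].reshape(-1,2)
def leaf(x,r,th,off=0):  # stand coords; off along normal (up at th=0)
    a=A+th
    return [x, r*np.cos(a)-off*np.sin(a), 35+r*np.sin(a)+off*np.cos(a)]
def W(P,p):
    P=np.atleast_2d(P); k,l=np.cos(p[2]),np.sin(p[2])
    return np.c_[p[0]+k*P[:,0]-l*P[:,1],p[1]+l*P[:,0]+k*P[:,1],P[:,2]]
def rb(x): return [x,-136*c-3*s,35+136*s-3*c]
E
python3 - <<'E'
from h import *
T=ctrl.calibration("top");S=ctrl.calibration("scene")
ft=lambda q:(np.array(q,float)+.5)/4-.5+[240,165]
fs=lambda q:(np.array(q,float)+.5)/4-.5+[230,165]
tp=ft([[499,88],[545,402],[66,185],[72,262],[95,145],[132,453],[77,338],[88,415]])
sp=fs([[352,58],[672,158],[85,410],[440,558],[658,300],[540,372]])
def pts(p):
    th=p[3]
    t=[rb(98),rb(-98),leaf(70,165,th,2),leaf(20,165,th,2),leaf(95,140,th,2),leaf(-95,140,th,2),leaf(-20,165,0,-3),leaf(-70,165,0,-3)]
    q=[rb(98),rb(-98),[100,118,8],[-100,118,8],[-100,-118,8],leaf(-95,5,th,2)]
    return t,q
def f(p,full=False):
    t,q=pts(p); a=proj(T,W(t,p))-tp; b=(proj(S,W(q,p))-sp)[:5]
    return (a,b) if full else np.r_[a.ravel(),b.ravel()]
r=least_squares(f,[500,0,.1,.1],loss='soft_l1',x_scale=[10,10,.1,.1])
print(r.x); print(*[np.round(z,1) for z in f(r.x,True)])
# bystanders
def back(cal,px,z):
    g=lambda v:(proj(cal,[[v[0],v[1],z]])[0]-px)
    return least_squares(g,[500,0],x_scale=10).x
print("jar",back(T,ft([635,148]),60),"carton",back(T,ft([647,274]),28),"bottle",back(T,ft([299,50]),98))
p=r.x
print("tab",W([leaf(45,165,p[3]),leaf(45,140,p[3]),[0,0,35],leaf(-45,165,0,-5)],p))
w=ctrl.calibration("wrist"); print(w["R"],w["t"])
E
```

```text
[4.79477218e+02 3.23032929e+01 1.20763464e-01 2.07094741e-02]
[[-0.6 -0.4]
 [-0.3  0. ]
 [-0.9  0.4]
 [ 0.1  1.6]
 [ 0.5 -0.4]
 [ 0.7  0.3]
 [-0.3 -0.6]
 [-0.6  0.9]] [[-0.  -1.5]
 [ 1.8 -1.1]
 [-1.2 -1.3]
 [-1.2  0.3]
 [ 1.7 -1.8]]
jar [ 555.46863831 -169.38596132] carton [ 476.71733899 -179.94710978] bottle [615.04309984  42.9331917 ]
tab [[506.30918971 184.73480773 107.76454212]
 [509.0122641  162.46051103  96.73961149]
 [479.4772179   32.30329294  35.        ]
 [416.53258138 177.45301074 100.1500741 ]]
[[ 2.63058508e-01 -9.64779564e-01 -7.84071536e-04]
 [-9.15400286e-01 -2.49851170e-01  3.15621149e-01]
 [-3.04700736e-01 -8.23090894e-02 -9.48884964e-01]] [-649.19764581  -41.98322689  381.14750698]
```

```bash
cat >> h.py <<'E'
P=np.array([479.5,32.3,.1208])
def Rt(phi): # phi deg tilt; tool y = stand x
    return Ro.from_euler('z',P[2]+np.pi/2)*Ro.from_euler('x',np.pi)*Ro.from_rotvec([0,-np.radians(phi),0])
def cur():
    st=ctrl.read_state(); return st,st["eef_pos"],Ro.from_euler('xyz',st["tool_rot"])
def rows(way,claw=1,p=None,R=None,mm=50,dg=9.5):
    """way: list of (pos,Rot); prints rounded rows"""
    if p is None: _,p,R=cur()
    n=0
    for q,Q in way:
        d=np.linalg.norm(q-p); rv=(R.inv()*Q).as_rotvec()
        k=max(1,int(np.ceil(max(d/mm,np.degrees(np.linalg.norm(rv))/dg))))
        q0,R0=p,R
        for i in range(k):
            step=np.array(q)*(i+1)/k+q0*(1-(i+1)/k)-p
            w=np.round(np.degrees(rv/k),1); sh=np.round(R.inv().apply(step)/1000,4)
            print(", ".join(f"{v:g}" for v in [*w,*sh,claw]),end=",\n"); n+=1
            p=p+R.apply(sh*1000); R=R*Ro.from_rotvec(np.radians(w))
    print("n",n,p,R.as_euler('xyz'))
def tip(r,th,phi,back=None,off=-2,hw=11,x=45):
    """TCP (world). back: tab edge touches finger side `back` mm behind tip; None: tip corner on leaf at r"""
    C=np.array(leaf(x,r,th,off)); f=np.radians(phi)
    X=np.array([0,np.cos(f),-np.sin(f)]); Z=np.array([0,-np.sin(f),-np.cos(f)])
    return W(C+hw*X+(back or 0)*Z,P)[0]
E
python3 - <<'E'
from h import *
g=tip(165,0.02,45,12); print(g, tip(165,0.02,45,-25,-25))
rows([(np.array([430,-340,340]),Ro.from_euler('xyz',[np.pi,0,.9])),(np.array([450,0,340]),Rt(0)),(np.array([490,250,280]),Rt(0))])
E
```

```text
[506.29926429 184.9560551   89.60036037] [501.92593715 220.98282352  95.11342558]
-0, -0, -4, 0.0362, -0.0232, -0.0121, 1,
-0, -0, -4, 0.0377, -0.0206, -0.0122, 1,
-0, -0, -4, 0.039, -0.0179, -0.0121, 1,
-0, -0, -4, 0.0402, -0.0152, -0.0121, 1,
-0, -0, -4, 0.0412, -0.0123, -0.0121, 1,
-0, -0, -4, 0.0419, -0.0094, -0.0122, 1,
-0, -0, -4, 0.0425, -0.0064, -0.0121, 1,
-0, -0, -4, 0.0428, -0.0035, -0.0121, 1,
-0, -0, -4, 0.0429, -0.0005, -0.0122, 1,
-0, -0, -6.5, 0.0397, -0.0282, 0.0001, 1,
-0, -0, -6.5, 0.0426, -0.0235, 0.0001, 1,
-0, -0, -6.5, 0.045, -0.0186, 0.0001, 1,
-0, -0, -6.5, 0.0467, -0.0133, 0, 1,
-0, -0, -6.5, 0.0481, -0.0079, 0.0001, 1,
-0, -0, -6.5, 0.0486, -0.0025, 0.0001, 1,
-0, -0, -6.5, 0.0485, 0.003, 0.0001, 1,
-0, -0, -0, 0.0406, 0.0115, 0.0101, 1,
-0, -0, -0, 0.0406, 0.0115, 0.01, 1,
-0, -0, -0, 0.0406, 0.0115, 0.0101, 1,
-0, -0, -0, 0.0405, 0.0115, 0.0101, 1,
-0, -0, -0, 0.0406, 0.0116, 0.01, 1,
-0, -0, -0, 0.0406, 0.0115, 0.0101, 1,
n 22 [490.04122204 249.99179933 279.99690505] [-3.14136582e+00 -1.69531715e-03  1.68822596e+00]
```

Emit:
{"fn": "carry_out", "kwargs": {
  "deltas": [0,0,-4,0.036,-0.023,-0.012,1,0,0,-4,0.038,-0.021,-0.012,1,0,0,-4,0.039,-0.018,-0.012,1,0,0,-4,0.04,-0.015,-0.012,1,0,0,-4,0.041,-0.012,-0.012,1,0,0,-4,0.042,-0.009,-0.012,1,0,0,-4,0.0425,-0.006,-0.012,1,0,0,-4,0.043,-0.0035,-0.012,1,0,0,-4,0.043,0,-0.012,1,0,0,-6.5,0.04,-0.028,0,1,0,0,-6.5,0.043,-0.0235,0,1,0,0,-6.5,0.045,-0.0185,0,1]
}}

```text
clock: 1.6
eef_pos: [440.1, -193.5, 339.1]
tool_rot: [-3.141, -0.0, 1.238]
force: [1.0, -0.2, 0.5]
width: -0.1
gripper_force: 0.0
```

Emit:
{"fn": "carry_out", "kwargs": {
  "deltas": [0,0,-6.5,0.047,-0.013,0,1,0,0,-6.5,0.048,-0.008,0,1,0,0,-6.5,0.0485,-0.0025,0,1,0,0,-6.5,0.0485,0.003,0,1,0,0,0,0.0405,0.0115,0.01,1,0,0,0,0.0405,0.0115,0.01,1,0,0,0,0.0405,0.0115,0.01,1,0,0,0,0.0405,0.0115,0.01,1,0,0,0,0.0405,0.0115,0.01,1,0,0,0,0.0405,0.0115,0.01,1]
}}

```text
clock: 2.85
eef_pos: [492.0, 249.4, 278.6]
tool_rot: [-3.141, 0.001, 1.688]
force: [0.1, 0.3, -0.3]
width: 0.0
gripper_force: 0.0
```

Run:
```python
from h import *
st,p,R=cur(); print(st["clock"],p,st["tool_rot"],st["force"],st["qpos"],st["width"])
rows([(W([45,230,150],P)[0],Rt(45))])
```

```text
2.85 [492.04654134 249.42708839 278.6099425 ] [-3.14103524e+00  5.10282731e-04  1.68795057e+00] [ 0.05064119  0.28724718 -0.34354761] [-0.16871578  0.47491141 -0.52480543  1.72368021  0.27292476  1.01702205
 -0.67337804] 0.016538584420186995
-0, -9, -0, 0.0032, 0.0013, 0.0257, 1,
-0, -9, -0, 0.0072, 0.0013, 0.0249, 1,
-0, -9, -0, 0.011, 0.0012, 0.0235, 1,
-0, -9, -0, 0.0145, 0.0013, 0.0214, 1,
-0, -9, -0, 0.0178, 0.0013, 0.019, 1,
n 5 [496.4627864  266.04418036 149.94513524] [-3.14080394  0.78590829  1.68850827]
```

Emit:
{"fn": "carry_out", "kwargs": {
  "deltas": [0,-9,0,0.003,0.001,0.0255,1,0,-9,0,0.007,0.0015,0.025,1,0,-9,0,0.011,0.001,0.0235,1,0,-9,0,0.0145,0.0015,0.0215,1,0,-9,0,0.018,0.001,0.019,1]
}}

```text
clock: 3.48
eef_pos: [496.3, 265.5, 150.0]
tool_rot: [3.139, 0.79, 1.688]
force: [0.5, -0.1, -0.3]
width: -0.3
gripper_force: 0.0
```

Run:
```python
from h import *
st,p,R=cur(); print(st["clock"],p,st["tool_rot"],Rt(45).as_euler('xyz'),st["force"],st["qpos"])
rows([(tip(165,0.02,45,-20,-14),Rt(45)),(tip(165,0.02,45,12,-14),Rt(45))],mm=30)
for n in("scene","wrist"): cv2.imwrite(f"pics/{n}1.png",ctrl.get_image(n)[:,:,::-1])
```

```text
3.475 [496.27960769 265.50997543 149.99912139] [3.13949683 0.78986314 1.68768467] [3.14159265 0.78539816 1.69159633] [ 0.50330626 -0.07873656 -0.31888254] [-0.74961052  0.9113484  -0.22366172  1.50992428  0.6824692   1.45190765
 -1.16880903]
-0, 0.1, -0.1, -0.001, 0.0001, 0.024, 1,
-0, 0.1, -0.1, -0.0011, 0.0001, 0.024, 1,
-0, 0.1, -0.1, -0.001, 0.0001, 0.024, 1,
-0, -0, 0.1, -0, 0, 0.016, 1,
-0, -0, 0.1, -0.0001, 0, 0.016, 1,
n 5 [505.65261993 190.17329791  78.85015133] [3.14126414 0.78462928 1.69016651]
```

View pics/scene1.png

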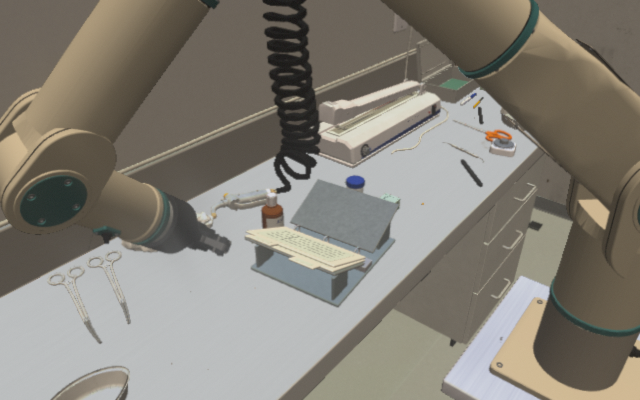

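The fingers are tilted at (215,242), just outside the far tab at about (250,235), and the way in is clear.

Emit:
{"fn": "carry_out", "kwargs": {
  "deltas": [0,0,0,-0.001,0,0.024,1,0,0,0,-0.001,0,0.024,1,0,0,0,-0.001,0,0.024,1,0,0,0,0,0,0.016,1,0,0,0,0,0,0.016,1,0,0,0,0,0,0,1]
}}

```text
clock: 4.32
eef_pos: [505.1, 188.3, 79.3]
tool_rot: [-3.141, 0.786, 1.687]
force: [0.2, 0.3, 0.5]
width: -0.1
gripper_force: 0.0
```

Run:
```python
from h import *
st,p,R=cur(); print(st["clock"],p,st["tool_rot"],st["force"])
cv2.imwrite("pics/s2.png",cv2.resize(ctrl.get_image("scene")[190:290,170:400,::-1],None,fx=3.4,fy=3.4,interpolation=cv2.INTER_CUBIC))
rows([(tip(165,t,f,12),Rt(f)) for t,f in [(.02,45),(.1,44),(.2,42),(.3,39),(.4,35)]],mm=30)
```

```text
4.325 [505.11210879 188.33107174  79.26805418] [-3.14115396  0.78611617  1.68715324] [0.23029526 0.25848419 0.48902125]
-0.1, -0, -0.2, -0.0105, 0.0006, -0.0039, 1,
-0, 1, 0, -0.0124, 0, -0.0042, 1,
-0.1, 2, 0, -0.0156, -0, -0.0041, 1,
0, 3, 0, -0.0157, -0, -0.0033, 1,
0, 4, 0, -0.0156, -0, -0.0027, 1,
n 5 [510.43859984 151.09417515 139.95984018] [3.14135762 0.61046787 1.69253425]
```

View pics/s2.png

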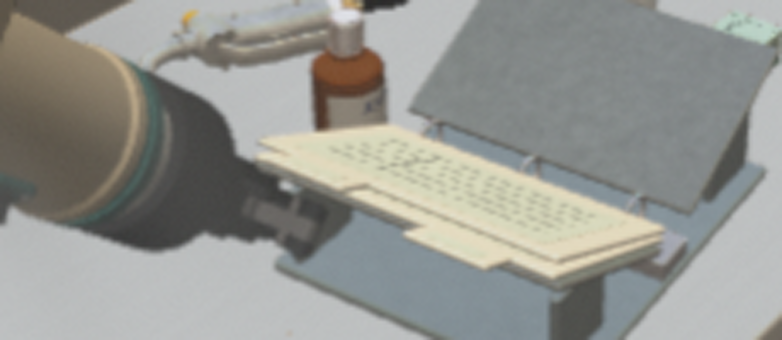

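The fingertip is under the far, upper tab at about (310,230) with no contact yet. I'll start lifting.

Emit:
{"fn": "carry_out", "kwargs": {
  "deltas": [0,0,0,-0.005,0,-0.002,1,0,0,0,-0.0055,0,-0.002,1,0,1,0,-0.0062,0,-0.002,1,0,0,0,-0.0062,0,-0.002,1,0,2,0,-0.008,0,-0.002,1]
}}

```text
clock: 5.0
eef_pos: [506.6, 175.6, 107.9]
tool_rot: [-3.141, 0.73, 1.69]
force: [0.2, 1.4, -1.0]
width: -0.4
gripper_force: 0.9
```

Run:
```python
from h import *
st,p,R=cur(); print(st["clock"],p,st["tool_rot"],st["force"])
cv2.imwrite("pics/s3.png",cv2.resize(ctrl.get_image("scene")[190:290,170:400,::-1],None,fx=3.4,fy=3.4,interpolation=cv2.INTER_CUBIC))
rows([(tip(165,t,f,12),Rt(f)) for t,f in [(.2,42),(.3,39),(.4,35),(.5,32),(.6,28),(.7,23),(.8,18),(.9,13),(1.0,8),(1.1,3),(1.2,0)]],mm=30)
```

```text
5.0 [506.63158465 175.64351626 107.89754607] [-3.14136979  0.73030592  1.68995123] [ 0.22763574  1.39795777 -0.9517466 ]
-0.1, -0.1, -0.3, -0.0054, 0.0002, -0.002, 1,
0, 3, 0, -0.0156, -0, -0.0033, 1,
0, 4, 0, -0.0156, -0, -0.0027, 1,
0, 3, 0, -0.0158, -0, -0.002, 1,
-0, 4, 0, -0.0157, -0, -0.0015, 1,
-0, 5, 0, -0.0155, -0, -0.0011, 1,
-0, 5, 0, -0.0155, -0, -0.001, 1,
-0, 5, 0, -0.0155, -0.0001, -0.0007, 1,
-0, 5, 0, -0.0155, 0, -0.0005, 1,
-0, 5, 0, -0.0154, 0, -0.0003, 1,
-0, 3, 0, -0.0159, 0, 0.0003, 1,
n 11 [523.86586125  39.94819082 187.80042261] [-3.14144889e+00 -3.53807426e-04  1.69182736e+00]
```

View pics/s3.png

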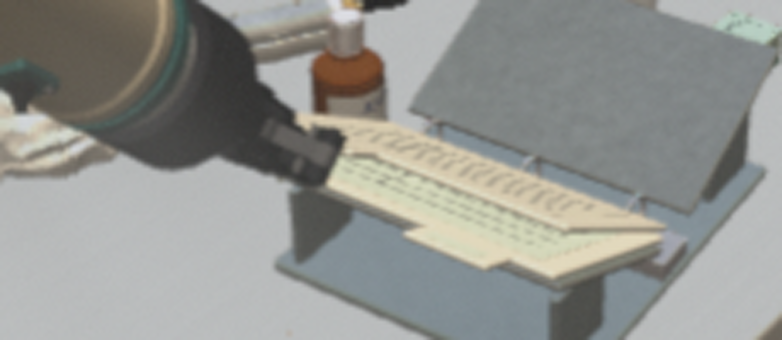

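The upper leaf is lifting alone with about 1.7 N, and the lower leaf stays flat. Continuing.

Emit:
{"fn": "carry_out", "kwargs": {
  "deltas": [0,0,0,-0.0055,0,-0.002,1,0,1.5,0,-0.0078,0,-0.0017,1,0,1.5,0,-0.0078,0,-0.0017,1,0,2,0,-0.0078,0,-0.0014,1,0,2,0,-0.0078,0,-0.0014,1,0,1.5,0,-0.0079,0,-0.001,1,0,1.5,0,-0.0079,0,-0.001,1,0,2,0,-0.0078,0,-0.0008,1,0,2,0,-0.0078,0,-0.0008,1,0,2.5,0,-0.0078,0,-0.0006,1,0,2.5,0,-0.0078,0,-0.0006,1]
}}

```text
clock: 6.42
eef_pos: [513.9, 113.8, 166.2]
tool_rot: [3.141, 0.399, 1.688]
force: [0.3, 1.1, 0.2]
width: -0.2
gripper_force: 0.6
```

Emit:
{"fn": "carry_out", "kwargs": {
  "deltas": [0,2.5,0,-0.0078,0,-0.0005,1,0,2.5,0,-0.0078,0,-0.0005,1,0,2.5,0,-0.0078,0,-0.0004,1,0,2.5,0,-0.0078,0,-0.0004,1,0,2.5,0,-0.0078,0,-0.0003,1,0,2.5,0,-0.0078,0,-0.0003,1,0,2.5,0,-0.0077,0,-0.0002,1,0,2.5,0,-0.0077,0,-0.0002,1,0,1.5,0,-0.008,0,0,1,0,1.5,0,-0.008,0,0,1]
}}

```text
clock: 7.68
eef_pos: [522.4, 38.5, 184.6]
tool_rot: [3.142, -0.001, 1.687]
force: [0.1, 1.3, -0.5]
width: -0.1
gripper_force: 0.4
```

Run:
```python
from h import *
st,p,R=cur(); print(st["clock"],p,st["tool_rot"],st["force"],st["qpos"])
cv2.imwrite("pics/s4.png",cv2.resize(ctrl.get_image("scene")[100:300,130:430,::-1],None,fx=2.4,fy=2.4,interpolation=cv2.INTER_CUBIC))
rows([(tip(r,t,0),Rt(0)) for t,r in [(1.2,152),(1.3,150),(1.4,147),(1.5,144),(1.6,140),(1.7,136),(1.8,132),(1.9,128),(2.0,124),(2.1,121),(2.2,118),(2.25,117)]],mm=30)
```

```text
7.675 [522.36160119  38.46746042 184.55118749] [ 3.14154781e+00 -7.37500868e-04  1.68728663e+00] [ 0.08007173  1.34302168 -0.51324079] [ 0.23529174  0.55848672 -0.53753723  1.90858892  0.39488398  0.78025525
 -0.4042144 ]
-0, 0, -0.4, 0.0047, 0.0018, -0.0025, 1,
-0, 0, -0, -0.0148, -0, 0.0035, 1,
-0, 0, -0, -0.0139, 0, 0.0059, 1,
-0, 0, -0, -0.013, 0, 0.0072, 1,
-0, 0, -0, -0.0114, 0, 0.0092, 1,
-0, 0, -0, -0.0102, 0, 0.0101, 1,
-0, 0, -0, -0.0087, 0, 0.0108, 1,
-0, 0, -0, -0.0073, 0.0001, 0.0114, 1,
-0, 0, -0, -0.0059, -0, 0.0118, 1,
-0, 0, -0, -0.0053, -0, 0.0114, 1,
-0, 0, -0, -0.0039, -0, 0.0116, 1,
-0, 0, -0, -0.0019, -0, 0.0056, 1,
n 12 [535.41784178 -54.79337344  88.31850247] [-3.14097276e+00  3.91096721e-04  1.69127438e+00]
```

View pics/s4.png

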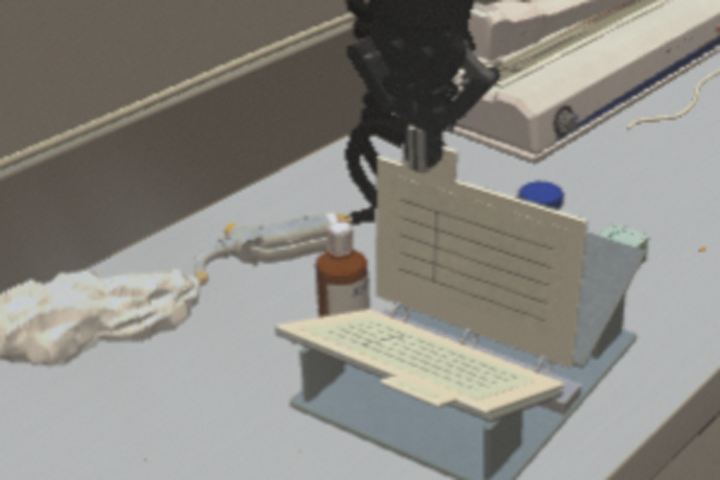

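The leaf stands just past upright with the finger behind its tab at (420,150). Now I'll push it over and down.

Emit:
{"fn": "carry_out", "kwargs": {
  "deltas": [0,0,0,-0.0074,0,0.001,1,0,0,0,-0.0074,0,0.0015,1,0,0,0,-0.007,0,0.003,1,0,0,0,-0.007,0,0.003,1,0,0,0,-0.0065,0,0.0036,1,0,0,0,-0.0065,0,0.0036,1,0,0,0,-0.0057,0,0.0046,1,0,0,0,-0.0057,0,0.0046,1,0,0,0,-0.0051,0,0.005,1,0,0,0,-0.0051,0,0.005,1,0,0,0,-0.0044,0,0.0054,1,0,0,0,-0.0044,0,0.0054,1]
}}

```text
clock: 9.22
eef_pos: [531.2, -32.2, 138.3]
tool_rot: [-3.142, 0.0, 1.688]
force: [-0.1, -0.2, 1.7]
width: -0.0
gripper_force: 0.3
```

Emit:
{"fn": "carry_out", "kwargs": {
  "deltas": [0,0,0,-0.0037,0,0.0057,1,0,0,0,-0.0037,0,0.0057,1,0,0,0,-0.003,0,0.0059,1,0,0,0,-0.003,0,0.0059,1,0,0,0,-0.0025,0,0.0057,1,0,0,0,-0.0025,0,0.0057,1]
}}

```text
clock: 9.98
eef_pos: [533.3, -50.4, 103.7]
tool_rot: [3.142, 0.0, 1.688]
force: [-0.6, 0.5, 0.7]
width: -0.3
gripper_force: 0.3
```

Run:
```python
from h import *
st,p,R=cur(); print(st["clock"],p,st["tool_rot"],st["force"])
k,l=np.cos(P[2]),np.sin(P[2]);d=p-[P[0],P[1],0]; y=-l*d[0]+k*d[1]; print("stand x,y",k*d[0]+l*d[1],y)
for hw in(6,8,11):
    yy=hw-y; print(hw,"flat surface z", 35+yy*np.tan(A)+2/np.cos(A), "theta", np.pi-A-np.arctan2(p[2]-35,yy)+2/np.hypot(yy,p[2]-35))
im=ctrl.get_image("scene")[130:290,220:430,::-1]
cv2.imwrite("pics/s5.png",cv2.resize(im,None,fx=3.4,fy=3.4,interpolation=cv2.INTER_CUBIC))
```

```text
9.975 [533.32921885 -50.36155035 103.71401006] [3.14155223e+00 1.78623433e-05 1.68822332e+00] [-0.58890645  0.5490942   0.70863193]
stand x,y 43.4756938680659 -88.54592452838816
6 flat surface z 81.2556579923912 theta 2.094231055736749
8 flat surface z 82.18746428988081 theta 2.103919127745697
11 flat surface z 83.58517373611522 theta 2.1179583278188385
```

View pics/s5.png

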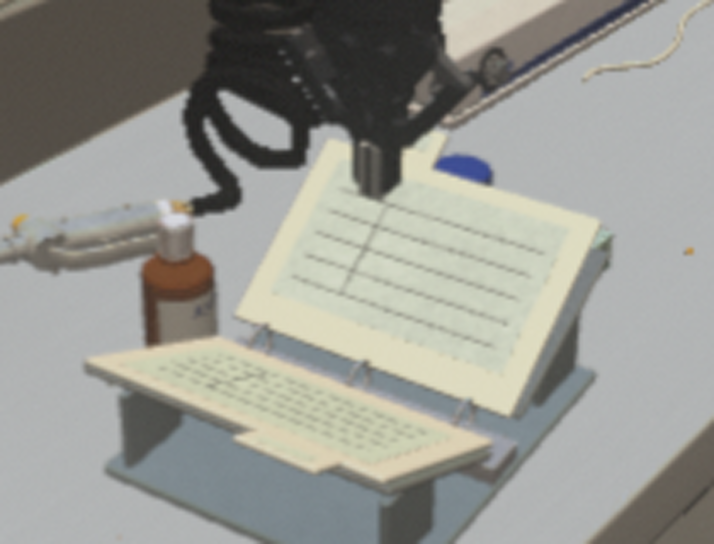

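The leaf is at about 2.1 rad and the lower leaf is flat. The last 20 mm go down slowly.

Emit:
{"fn": "carry_out", "kwargs": {
  "deltas": [0,0,0,-0.001,0,0.004,1,0,0,0,-0.001,0,0.004,1,0,0,0,0,0,0.004,1,0,0,0,0,0,0.003,1]
}}

```text
clock: 10.52
eef_pos: [533.5, -52.1, 88.8]
tool_rot: [-3.142, -0.0, 1.688]
force: [-0.7, 0.3, 0.8]
width: 0.2
gripper_force: 0.3
```

Emit:
{"fn": "carry_out", "kwargs": {
  "deltas": [0,0,0,0,0,0.0015,1,0,0,0,0,0,0.001,1,0,0,0,0,0,0,1]
}}

```text
clock: 10.9
eef_pos: [533.5, -52.1, 86.6]
tool_rot: [3.142, -0.0, 1.688]
force: [0.1, -0.2, -0.2]
width: 0.1
gripper_force: 0.0
```

Emit:
{"fn": "carry_out", "kwargs": {
  "deltas": [0,0,0,0,0,0.001,1,0,0,0,0,0,0,1]
}}

```text
clock: 11.15
eef_pos: [533.6, -52.2, 85.6]
tool_rot: [3.141, 0.0, 1.688]
force: [0.1, -0.3, 0.2]
width: -0.3
gripper_force: 0.1
```

Emit:
{"fn": "carry_out", "kwargs": {
  "deltas": [0,0,0,0,0,0.001,1,0,0,0,0,0,0.001,1]
}}

```text
clock: 11.4
eef_pos: [533.6, -52.2, 83.6]
tool_rot: [3.141, 0.0, 1.688]
force: [-0.6, -0.8, 1.1]
width: -0.0
gripper_force: 0.3
```

Emit:
{"fn": "carry_out", "kwargs": {
  "deltas": [0,0,0,0,0,0.001,1]
}}

```text
clock: 11.52
eef_pos: [533.6, -52.2, 82.7]
tool_rot: [3.141, 0.0, 1.688]
force: [-1.9, -1.0, 6.1]
width: -0.0
gripper_force: 3.1
```

Emit:
{"fn": "carry_out", "kwargs": {
  "deltas": [0,0,0,0,0,0.001,1]
}}

```text
clock: 11.65
eef_pos: [533.7, -52.3, 82.4]
tool_rot: [3.141, 0.001, 1.688]
force: [-2.7, -0.0, 13.8]
width: 0.1
gripper_force: 6.6
```

The force jumped at z of about 82.7, against a predicted flat height of 82 to 83.6, so the leaf is on the board. I'll retract straight up.

Emit:
{"fn": "carry_out", "kwargs": {
  "deltas": [0,0,0,0,0,-0.001,1,0,0,0,0,0,-0.003,1,0,0,0,0.002,0,-0.015,1,0,0,0,0.005,0,-0.04,1,0,0,0,0.005,0,-0.04,1,0,0,0,0.02,0.0,-0.04,1,0,0,0,0,0,0,1,0,0,0,0,0,0,1]
}}

```text
clock: 12.65
eef_pos: [529.4, -20.9, 220.6]
tool_rot: [-3.141, 0.001, 1.688]
force: [-0.6, -0.7, -0.3]
width: -0.1
gripper_force: 0.0
```

Run:
```python
from h import *
st,p,R=cur(); print(st["clock"],p,st["force"])
im=ctrl.get_image("scene"); S=ctrl.calibration("scene")
q=[leaf(x,140,2.269,-2) for x in(95,-95)]+[leaf(x,140,2.2,-2) for x in(95,-95)]
print((proj(S,W(q,P))-[220,130])*3.4)
cv2.imwrite("pics/s6.png",cv2.resize(im[130:290,220:430,::-1],None,fx=3.4,fy=3.4,interpolation=cv2.INTER_CUBIC))
```

```text
12.65 [529.35745709 -20.91044835 220.62273008] [-0.56907897 -0.66312939 -0.34808   ]
[[336.89833736 153.75652782]
 [607.36998168 236.61967457]
 [333.08942532 144.92688079]
 [605.29193513 227.66971268]]
```

View pics/s6.png

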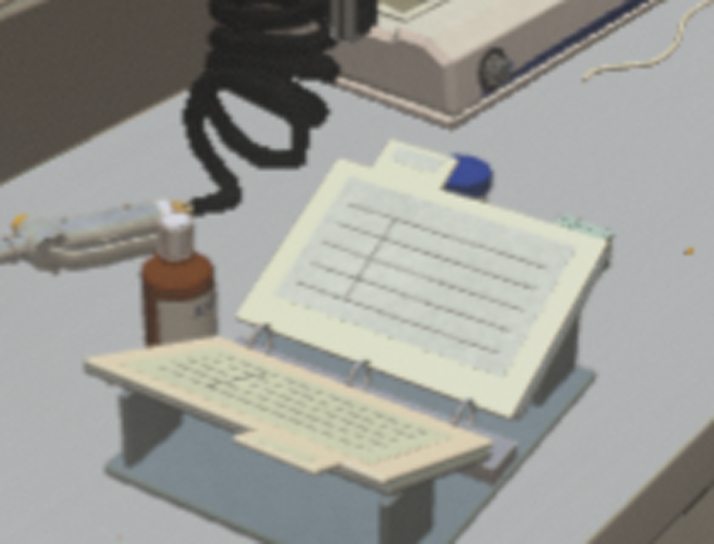

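The leaf lies flat on the right board, with corners at about (340,158) and (610,237) against a flat prediction of (337,154) and (607,237). The lower leaf is flat, and the jar, carton and bottle haven't moved.

```bash
python3 -c "
from cell import ctrl
print(ctrl.finish_job())"
```

```text
the job is handed in; nothing more can be done
None
```

The upper leaf is turned over and lies flat on the right board, the lower leaf is still flat on the left one, and the jar, carton and bottle stand where they were; the job was handed in at about 12.7 s, with contact at about 2 N or less until a final press that reached about 14 N.

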